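# Post the rejected plate into the drop box

## Task

The red plate in the rack is a reject: take it out, stand it upright, turn it edge-on to the slot in the lid of the grey drop box and post it through, so that it falls right inside the box. Leave the blue and the bare metal plate standing where they are in the rack.

Things in the scene. Friction and masses are not known exactly. Their poses are not given: they have to be found in the camera images.
- red_plate_center (a point): Centre of the loose red plate, 8 mm thick (own x), 60 wide (y), 80 tall (z, to its top edge), 120 g. It leans 15 degrees in one of three bays, 80 mm apart, of the rack on the left, top edge tipped to the robot side, foot 18 mm above the table. A rest covers the lower 40 mm of its -x face, a 6 mm lip stands 10 mm off its +x face; above, both faces are free to grip across the 8 mm.
- blue_plate_center (a point): Centre of the blue plate, same size and axes as the red one, in another bay of the rack; stays there.
- steel_plate_center (a point): Centre of the bare metal (silver grey) plate, same size and axes, in another bay of the rack; stays there.
- slot (a point): Mouth centre of the slot in the lid of the fixed grey drop box (76 x 124 mm, at the right), level with the rim of its yellow lips, 142 mm above the table. Own x across the slot, y along it, z up. Mouth 44 x 108 mm (x, y), narrowing in 14 mm to 20 x 84; hollow below, floor 138 mm down; a plate let go upright with its foot in it falls in. The laser's arm hangs beyond x = 0.53 m from z = 0.28 m up.

How it is judged:
By the outcome, as a careful person would: the job done as asked, in the order asked, and still so for the second after the job is handed in, with the robot touching nothing.
It also fails if it takes over 48 s, if anything falls off the work surface, if the arm or the gripper's body presses on something with over 40 N, if the wrist force passes 120 N, or if a joint passes its speed limit or range.

## Robot

A 6-joint arm with a two-finger parallel gripper is mounted at the origin on a cart in front of the work surface, level with it; the furniture and walls round the work are solid. World frame = base frame: x ahead of the robot, y to its left, z up, the work surface at z = 0. Lengths are in m, angles in rad, forces in N, time in s.
With the tool pointing down it reaches from about 0.275 to 0.825 m from the base axis. Payload 4.9 kg.
Tool frame: the origin (TCP) lies midway between the tips of the shut fingers; the grasp point (between the pads) lies 19 mm behind it (bot.grip_depth is the distance from the TCP to the grasp point, in m); z points along the fingers, y is the line along which they close (so a half turn about z gives the same grasp; the last joint's range is limited). The gripper opens to 85 mm and grips with 20 to 120 N. Pads are 22 mm wide; open, the fingers measure 114 mm over their backs; the gripper's body (76 mm by 85 mm) begins 54 mm behind the grasp point. The pads swing forward as they close: fully open they stand 13 mm farther back than shut.
Start: joints at [-1.483, 0.326, -0.193, 1.052, 0, 1.437], TCP at [0.121, -0.537, 0.231] pointing down, gripper open.
Joint ranges: [-2.65, 2.65], [-0.97, 1.79], [-1.3, 1.35], [-1.93, 2.1], [-1.47, 1.37], [-3.14, 3.14]. Speed limits (rad/s): [2.57, 2.57, 3.14, 3.14, 3.14, 3.14].

## Interface

Orientations are given as a unit quaternion [w, x, y, z].
In Python, from cell import bot gives the robot as it stands. Calls block until the motion is done:
- bot.move_pose(position, orientation): joint-space move of the TCP to a pose.
- bot.move_linear(position, speed=0.15, rotation=None, until_force=None): straight line of the TCP; rotation=None keeps the orientation; speed is the mean speed in m/s. With until_force (N) it stops when the force on the tool has changed by that much, and returns True; else False.
- bot.goto_joints(angles): joint-space move.
- bot.set_gripper(opening, grasp_force=None): opening from 0.0 (shut) to 1.0 (fully open); grasp_force is the grip in N (None keeps the last); returns when the fingers have stopped.
- bot.wait(seconds).
- bot.solve_ik(position, orientation): joint angles nearest the present ones, or None.
- bot.camera(name): name is "scene" or "side" or "wrist"; returns the picture (480x640x3 uint8, red, green, blue); there is no depth.
- bot.calibration(name): a dict with "mtx" (3x3 intrinsics, pixels), "extrinsics" (4x4, takes a point from world to camera coordinates); the wrist camera has in their place "hand_eye" (4x4, takes a point from camera to tool coordinates, whose origin is the TCP and whose axes are the flange's). Camera axes: x right, y down, z forward; pixel columns grow to the right and rows downward; lengths in m; the calibration is good to about 2 mm. A picture is of the moment at which its call begins: read the wrist's pose just before it. calibration takes no time and is no camera call.
A pose or a line that the arm cannot do raises bot.PlanningError and nothing moves.
- bot.close_job(): hands the job in; it is judged then, once.
Trained networks look in the newest picture that a camera, given by its name, has taken for a name from the list of things; names that differ only in an ending like _2 or _b are one class to them, and where a whole thing is asked for, a point or a joint stands for the part that bears it (a point fixed in the world has none). Each returns a list of dicts, best first, with "confidence" (0 to 1); they miss things now and then, are a little off and sometimes report something else, mostly with a low value. They report only what shows in the picture. A call takes as long as a camera call.
- bot.search_frame(camera, thing): "bbox" ([left, top, width, height] in pixels, round what is visible of it).
Readings, each from a call of its own:
- bot.read_clock(): time.
- bot.read_joint_positions(): joint angles.
- bot.read_joint_vel(): joint speeds.
- bot.read_joint_efforts(): joint torques, N m.
- bot.read_position(): TCP position.
- bot.read_tool_rot(): TCP orientation.
- bot.read_ft_force(): force on the tool from outside, world axes, zero at the start.
- bot.read_moment(): the same for the moment, N m.
- bot.read_gripper_width(): opening from 0.0 (shut) to 1.0 (fully open).
- bot.read_finger_force(): force on a finger pad.
Only numpy, scipy, OpenCV 4.12 (cv2) and the standard library are available. Lean on these libraries where they do the work, as an engineer would, in place of code of your own. Each camera call takes 0.05 s, during which the arm holds its last target. There are 200 camera calls.

## Working session

There is one attempt and no reset: what is moved stays moved. The work goes in short steps, each a Python script; the robot and the scene stay as the last script left them, time stands still between calls to the robot, and variables do not carry over. Pictures are saved under pics/ and viewed, at most 10 in all, crops included, and the job is handed in when it is done.

```bash
mkdir -p pics; ls; python3 - <<'E'
from cell import bot
import cv2,numpy as np
for c in ("scene","side"):
    im=bot.camera(c); cv2.imwrite(f"pics/{c}0.png",im[:,:,::-1])
    k=bot.calibration(c); print(c,k["mtx"].tolist(),np.round(k["extrinsics"],4).tolist())
    for t in ("red_plate_center","blue_plate_center","steel_plate_center","slot"):
        print(t,[(d["bbox"],round(d["confidence"],2)) for d in bot.search_frame(c,t)[:3]])
print(np.round(bot.calibration("wrist")["hand_eye"],4).tolist(),bot.calibration("wrist")["mtx"].tolist(),bot.read_tool_rot(),bot.read_clock())
E
```

```text
pics
scene [[548.7335707000881, 0.0, 319.45652282313034], [0.0, 548.7335707000881, 244.3999380655568], [0.0, 0.0, 1.0]] [[-0.8394, -0.5433, -0.0165, 0.4352], [-0.4153, 0.6606, -0.6254, 0.2245], [0.3506, -0.5181, -0.7801, 0.9007], [0.0, 0.0, 0.0, 1.0]]
red_plate_center [([261.5, 296.6, 33.6, 37.3], 0.68)]
blue_plate_center [([228.4, 327.3, 27.8, 33.3], 0.92)]
steel_plate_center []
slot [([350.1, 152.7, 77.3, 99.8], 0.92)]
side [[559.0701905121007, 0.0, 311.7172066057044], [0.0, 559.0701905121007, 243.5157042171973], [0.0, 0.0, 1.0]] [[0.997, -0.0768, -0.001, -0.4771], [-0.0412, -0.5233, -0.8511, 0.1882], [0.0648, 0.8487, -0.5249, 0.9473], [0.0, 0.0, 0.0, 1.0]]
red_plate_center [([287.7, 231.1, 22.0, 41.4], 0.62)]
blue_plate_center [([298.4, 212.1, 14.1, 38.9], 0.91)]
steel_plate_center [([284.3, 254.0, 22.6, 46.5], 0.91)]
slot [([243.8, 311.8, 91.9, 102.5], 0.98), ([298.7, 212.4, 15.3, 40.8], 0.33)]
[[-0.0015, -0.9463, -0.3233, 0.0823], [1.0, -0.0012, -0.0011, -0.0], [0.0006, -0.3233, 0.9463, -0.1427], [0.0, 0.0, 0.0, 1.0]] [[411.381892308474, 0.0, 316.8891025846069], [0.0, 411.381892308474, 241.19562687203234], [0.0, 0.0, 1.0]] [-3.42642806e-05  9.93860325e-01  1.10642001e-01  2.39935845e-06] 0.5
```

View pics/scene0.png

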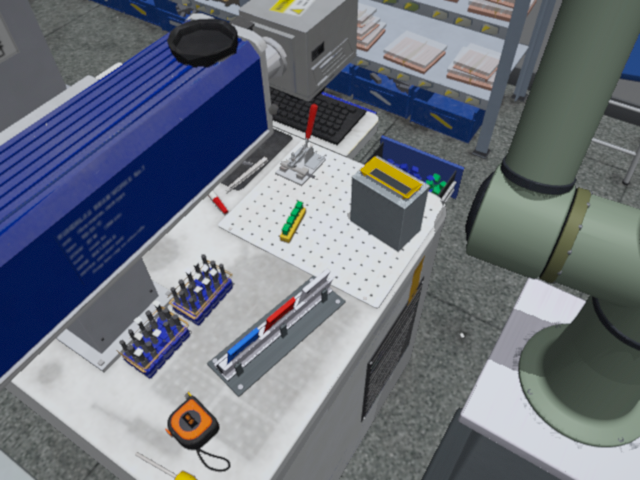

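View pics/side0.png

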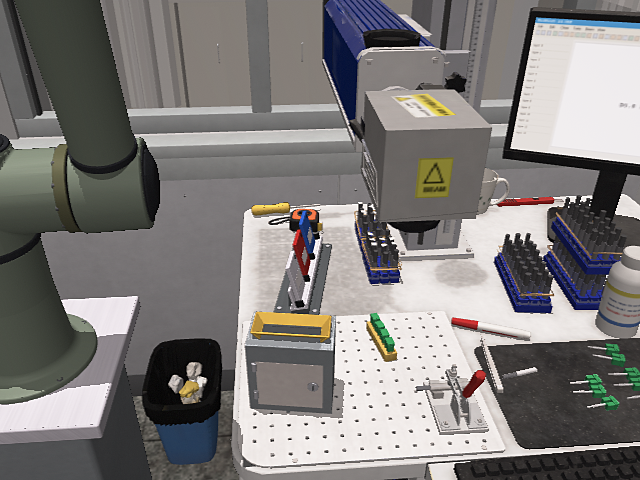

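```bash
cat > h.py <<'E'
from cell import bot
import cv2,numpy as np
from scipy.spatial.transform import Rotation as R
def cal(c):
    if c!="wrist":
        k=bot.calibration(c); return k["mtx"],k["extrinsics"]
    k=bot.calibration(c); T=np.eye(4); T[:3,:3]=rot().as_matrix(); T[:3,3]=bot.read_position()
    return k["mtx"],np.linalg.inv(T@k["hand_eye"])
def rot(): return R.from_quat(np.roll(bot.read_tool_rot(),-1))
def quat(M): return np.roll(R.from_matrix(M).as_quat(),1)
def tri(uvs,cals):
    P=[K@E[:3] for K,E in cals]
    X=cv2.triangulatePoints(P[0],P[1],np.float64(uvs[0]),np.float64(uvs[1])).ravel(); return X[:3]/X[3]
def plane(uv,cal,z):
    K,E=cal; uv=np.atleast_2d(uv).astype(float)
    d=np.c_[uv,np.ones(len(uv))]@np.linalg.inv(K).T@E[:3,:3]; o=-E[:3,:3].T@E[:3,3]
    return o+d*((z-o[2])/d[:,2])[:,None]
def proj(X,cal):
    K,E=cal; p=(E[:3,:3]@np.atleast_2d(X).T+E[:3,3:]); p=K@p; return (p[:2]/p[2]).T
def mask(im,col,box=None):
    h=cv2.cvtColor(im,cv2.COLOR_RGB2HSV); H,S,V=cv2.split(h)
    m={"red":((H<8)|(H>172))&(S>130)&(V>70),"blue":(H>100)&(H<125)&(S>120)&(V>70),"yellow":(H>15)&(H<33)&(S>110)&(V>80)}[col]
    if box is not None:
        b=np.zeros_like(m); l,t,w,hh=[int(v) for v in box]; b[t-6:t+hh+6,l-6:l+w+6]=1; m&=b
    return m
E
python3 - <<'E'
from h import *
bx={"scene":{"red":[261.5,296.6,33.6,37.3],"blue":[228.4,327.3,27.8,33.3],"yellow":[350,152,77,45]},"side":{"red":[287.7,231.1,22,41.4],"blue":[298.4,212,14,39],"yellow":[244,308,92,35]}}
for c in bx:
    im=cv2.imread(f"pics/{c}0.png")[:,:,::-1].copy()
    for t,b in bx[c].items():
        m=mask(im,t,b); ys,xs=np.nonzero(m); pts=np.c_[xs,ys].astype(np.float32)
        print(c,t,len(xs),"cent",pts.mean(0),"hull",cv2.approxPolyDP(cv2.convexHull(pts),2.5,True)[:,0].tolist())
        if t=="yellow":
            W=plane(cv2.convexHull(pts)[:,0],cal(c),.142)[:,:2].astype(np.float32); print(cv2.minAreaRect(W*1000))
C=[cal("scene"),cal("side")]
for n,a,b in(("red",(278.3,315.2),(298.7,251.8)),("blue",(242.3,344),(305.4,231.5))): print(n,tri((a,b),C))
a=cv2.imread("pics/scene0.png")[260:400,200:350]; b=cv2.imread("pics/side0.png")[200:345,235:345]
cv2.imwrite("pics/crop.png",np.hstack([cv2.resize(a,(450,420)),cv2.resize(b,(330,420))]))
E
```

```text
scene red 297 cent [279.6431  312.51178] hull [[293.0, 297.0], [292.0, 308.0], [265.0, 330.0], [267.0, 318.0]]
scene blue 359 cent [242.28412 343.82172] hull [[256.0, 328.0], [257.0, 337.0], [228.0, 362.0], [227.0, 351.0]]
scene yellow 861 cent [390.66898 175.91405] hull [[421.0, 185.0], [408.0, 198.0], [403.0, 198.0], [364.0, 175.0], [360.0, 169.0], [375.0, 156.0]]
((438.3334045410156, -115.8980712890625), (53.24504852294922, 116.42253875732422), 79.94112396240234)
side red 352 cent [300.47443 252.07103] hull [[303.0, 275.0], [293.0, 246.0], [298.0, 229.0], [309.0, 259.0], [307.0, 273.0]]
side blue 312 cent [306.04486 231.21474] hull [[309.0, 253.0], [299.0, 226.0], [305.0, 210.0], [314.0, 239.0]]
side yellow 1309 cent [291.43088 323.06265] hull [[331.0, 316.0], [329.0, 336.0], [321.0, 342.0], [258.0, 338.0], [250.0, 332.0], [256.0, 312.0]]
((439.052734375, -129.09043884277344), (59.04474639892578, 111.05154418945312), 80.14512634277344)
red [0.47027155 0.19456541 0.06064531]
blue [0.48807182 0.270192   0.06206234]
```

View pics/crop.png

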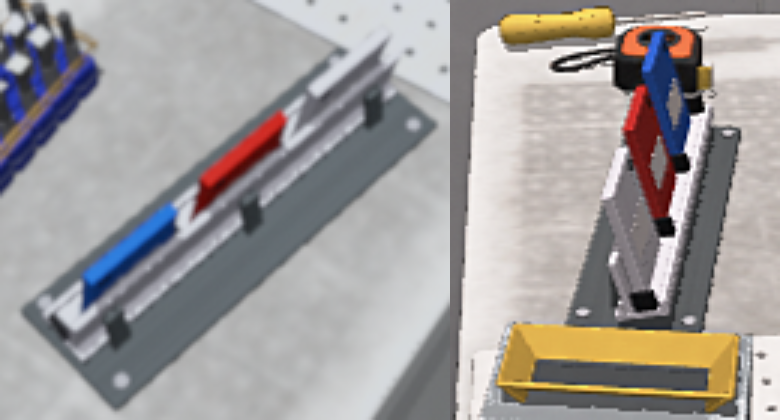

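The scene view shows the red plate in the middle bay (278,315), between blue and steel. The slot's yellow rim is centred near (390,176). Triangulated heights and spacing agree with the given sizes: red at z≈0.06 and 78 mm from blue. I'll go above the red plate and take one close look.

```bash
cat >> h.py <<'E'
def frame(yawy,tilt):
    # plate axes (cols x,y,z) from its x-axis yaw; tilt tips top towards -x
    return R.from_euler("z",yawy).as_matrix()@R.from_euler("y",-tilt).as_matrix()
def tool(P): return np.c_[-P[:,1],-P[:,0],-P[:,2]]   # tool x=-py, y=-px, z=-pz
E
python3 - <<'E'
from h import *
P=frame(np.radians(-13.2),np.radians(15)); c=np.array([.470,.1946,.058])
top=c+.04*P[:,2]; q=quat(tool(P))
S=frame(np.radians(80-0),0)
p=top+.13*P[:,2]; print("p",p,bot.solve_ik(p,q))
bot.set_gripper(.5)
bot.move_pose(p,q)
print(bot.read_joint_positions(),bot.read_clock())
C=cal("wrist"); np.savez("w1.npz",K=C[0],E=C[1]); im=bot.camera("wrist"); cv2.imwrite("pics/w1.png",im[:,:,::-1])
print(bot.search_frame("wrist","red_plate_center"),bot.search_frame("wrist","steel_plate_center"))
print("pred",proj([c+P@np.array([sx*.004,sy*.03,.04]) for sx in(-1,1) for sy in(-1,1)],C).round(1).tolist())
E
```

```text
p [0.42716327 0.20464726 0.22220739] [ 0.38745238  0.04746736 -0.60276939  0.70552208 -0.15049417 -0.96923444]
[ 0.38652282  0.04767161 -0.60250478  0.70553074 -0.15059696 -0.96911311] 3.8083
[{'bbox': [307.3, 167.0, 12.2, 102.1], 'confidence': 0.75}] [{'bbox': [301.6, 55.6, 18.3, 104.2], 'confidence': 0.77}]
pred [[322.1, 185.8], [322.0, 268.7], [310.2, 185.9], [310.8, 268.7]]
```

View pics/w1.png

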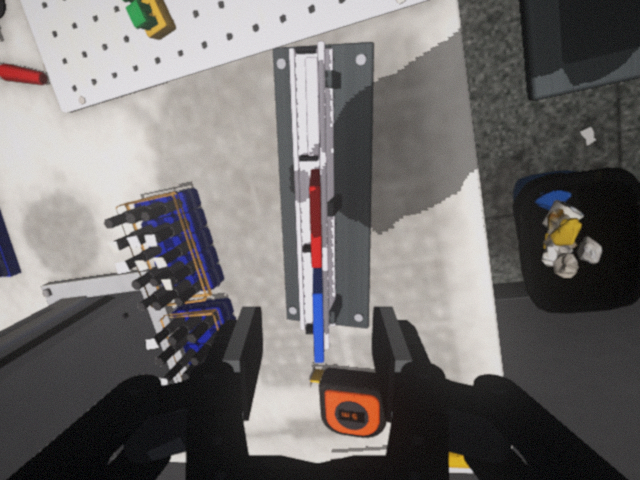

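The wrist view shows the red plate from (316,168) to (316,268) between the fingers, within 2–3 px of the prediction. I'll fit the small offset and the yaw, then grasp.

```bash
python3 - <<'E'
from h import *
from scipy.optimize import least_squares
im=cv2.imread("pics/w1.png")[:,:,::-1].copy(); z=np.load("w1.npz"); C=(z["K"],z["E"])
m=mask(im,"red",[307,167,12,102]); ys,xs=np.nonzero(m)
for r in range(165,275,8):
    x=xs[ys==r]; print(r,(x.min(),x.max(),im[r,x].mean(0).round().tolist()) if len(x) else None)
b=mask(im,"blue",[310,265,15,100]); yb,xb=np.nonzero(b)
for r in range(265,370,10):
    x=xb[yb==r]; print("b",r,(x.min(),x.max()) if len(x) else None)
print("full pred",proj([np.array([.470,.1946,.058])+frame(np.radians(-13.2),np.radians(15))@np.array([sx*.004,sy*.03,sz*.04]) for sz in(1,-1) for sy in(-1,1) for sx in(-1,1) ],C).round(1).tolist())
E
```

```text
165 None
173 (np.int64(312), np.int64(317), [77.0, 38.0, 38.0])
181 (np.int64(312), np.int64(317), [75.0, 36.0, 37.0])
189 (np.int64(309), np.int64(319), [165.0, 50.0, 49.0])
197 (np.int64(310), np.int64(319), [118.0, 42.0, 41.0])
205 (np.int64(311), np.int64(319), [118.0, 40.0, 39.0])
213 (np.int64(311), np.int64(319), [118.0, 40.0, 39.0])
221 (np.int64(311), np.int64(319), [117.0, 40.0, 39.0])
229 (np.int64(311), np.int64(320), [116.0, 42.0, 40.0])
237 (np.int64(311), np.int64(320), [175.0, 49.0, 48.0])
245 (np.int64(310), np.int64(321), [185.0, 51.0, 49.0])
253 (np.int64(311), np.int64(320), [199.0, 53.0, 51.0])
261 (np.int64(312), np.int64(320), [203.0, 51.0, 49.0])
269 None
b 265 None
b 275 (np.int64(314), np.int64(319))
b 285 (np.int64(314), np.int64(320))
b 295 (np.int64(313), np.int64(322))
b 305 (np.int64(313), np.int64(322))
b 315 (np.int64(314), np.int64(322))
b 325 (np.int64(313), np.int64(322))
b 335 (np.int64(314), np.int64(322))
b 345 (np.int64(314), np.int64(322))
b 355 (np.int64(315), np.int64(323))
b 365 None
full pred [[322.1, 185.8], [310.2, 185.9], [322.0, 268.7], [310.8, 268.7], [320.9, 167.6], [311.6, 167.6], [320.9, 234.5], [312.0, 234.5]]
```

```bash
python3 - <<'E'
from h import *
P=frame(np.radians(-12.4),np.radians(15)); c=np.array([.4707,.1945,.058])
top=c+.04*P[:,2]; T=tool(P); q=quat(T); bot.set_gripper(.4)
pre=top+.03*P[:,2]; g=top-.034*P[:,2]
bot.move_linear(pre,speed=.15,rotation=q)
print(bot.move_linear(g,speed=.08,until_force=15), bot.read_position()-g)
bot.set_gripper(0,grasp_force=50)
print("w",bot.read_gripper_width(),bot.read_finger_force(),bot.read_ft_force())
bot.move_linear(g+.14*P[:,2],speed=.12)
print("w",bot.read_gripper_width(),bot.read_finger_force(),bot.read_ft_force(),bot.read_clock())
im=bot.camera("wrist"); s=bot.camera("side")
cv2.imwrite("pics/w2.png",np.hstack([cv2.resize(im,(400,300)),cv2.resize(s[100:400,150:450],(300,300))])[:,:,::-1])
# slot pre-pose feasibility
S=frame(np.radians(80),0)
for S in (frame(np.radians(80),0),frame(np.radians(-100),0)): print(bot.solve_ik([.4387,-.1225,.26],quat(tool(S))))
E
```

```text
False [0.00025526 0.00013758 0.00039552]
w 0.08552910896336026 49.845988154411316 [ 1.2076028  -0.46641947  2.48548937]
w 0.08844247912369863 49.27265167236328 [ 0.64596879  0.11446671 -1.57593812] 7.6417
[-0.43459695  0.13077314 -0.37228799  1.0677352   0.          2.88152863]
[-0.43459695  0.13077314 -0.37228799  1.0677352   0.         -0.26006403]
```

View pics/w2.png

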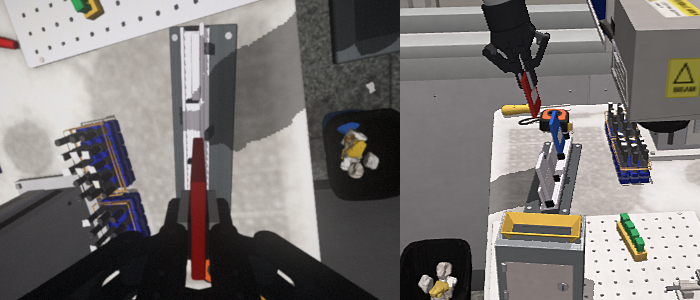

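Plate held squarely: in the wrist part of the picture the red strip runs straight up from between the fingers at (198,140–280), and steel and blue still stand. I'll carry it over the slot and take a close look there.

```bash
python3 - <<'E'
from h import *
S=frame(np.radians(-100),0); q=quat(tool(S))
bot.move_linear([.42,.18,.27],speed=.15)
bot.move_pose([.4187,-.1225,.262],q)
C=cal("wrist"); np.savez("w3.npz",K=C[0],E=C[1]); im=bot.camera("wrist"); cv2.imwrite("pics/w3.png",im[:,:,::-1])
print(bot.read_position(),bot.read_clock(),bot.read_gripper_width(),bot.search_frame("wrist","slot"))
m=mask(im,"yellow"); n,l,st,ce=cv2.connectedComponentsWithStats(m.astype(np.uint8)); print(st[st[:,4]>100])
A=np.array([.4387,-.1225,.142]); print("pred mouth",proj([A+S@np.array([sx*.022,sy*.054,0]) for sx,sy in((-1,-1),(-1,1),(1,1),(1,-1))],C).round(1).tolist())
E
```

```text
[ 0.41873523 -0.12138184  0.26173055] 9.6083 0.08616917929884935 [{'bbox': [264.1, 145.7, 115.2, 187.6], 'confidence': 0.74}]
[[     0      0    640    480 300465]
 [   286    177     74    140   5596]
 [   396    314     83     43    981]
 [   615    329     15     39    137]]
pred mouth [[355.6, 183.5], [351.1, 330.8], [290.6, 330.8], [287.2, 183.4]]
```

View pics/w3.png

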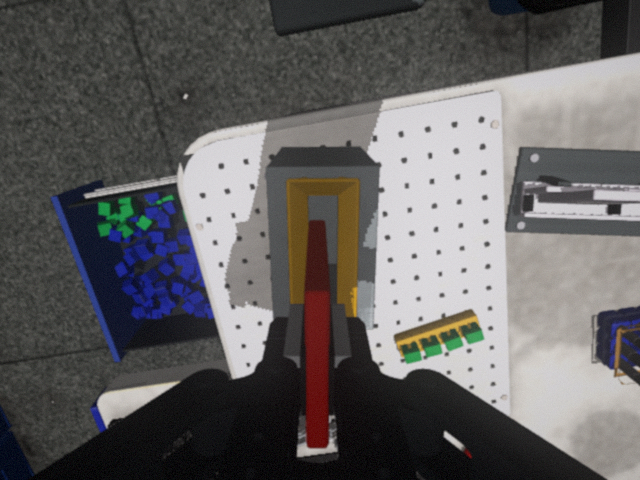

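The wrist view shows the mouth's yellow rim at columns 286–360, with its near edge at row 178. That is about 1 mm from the prediction and parallel to the plate. I'll make the small correction and post it.

```bash
python3 - <<'E'
from h import *
x,y=.4380,-.1215
bot.move_linear([x,y,.262],speed=.1)
hit=bot.move_linear([x,y,.160],speed=.08,until_force=10)
print(hit,bot.read_position(),bot.read_ft_force(),bot.read_gripper_width())
if not hit:
    bot.set_gripper(.4); bot.wait(.5)
    bot.move_linear([x,y,.27],speed=.15)
    bot.move_linear([x-.03,y,.30],speed=.15)
print(bot.read_clock(),bot.read_gripper_width())
ims=[bot.camera(c) for c in("wrist","scene","side")]
a,b,c=ims
cv2.imwrite("pics/w4.png",np.hstack([cv2.resize(a,(320,240)),b[140:380,200:440],c[180:420,200:400]])[:,:,::-1])
print(bot.search_frame("wrist","red_plate_center"),bot.read_position())
E
```

```text
False [ 0.43837911 -0.12166838  0.16044483] [ 0.01353233  1.67069555 -0.82145057] 0.0856375189773848
13.6167 0.40205833145385034
[{'bbox': [317.6, 198.1, 10.5, 67.4], 'confidence': 0.75}] [ 0.40807614 -0.12137416  0.29915205]
```

View pics/w4.png

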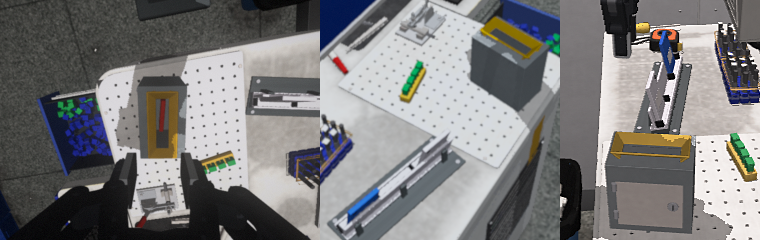

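The plate was released. The wrist view shows its red top edge through the slot at about (323,230). Its 67 px for 60 mm puts it at z≈0.08, so it is standing on the box floor well below the rim. Blue and steel still stand in the rack.

```bash
python3 -c "
from cell import bot
print(bot.close_job())"
```

```text
the job is handed in; nothing more can be done
None
```

The red plate went through the slot and is standing inside the drop box. The blue and bare metal plates were left in place in the rack, and the job was handed in at about 14 s on the robot's clock.

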